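# Post the stamping block through the drop-box flap

## Task

The long brass-topped stamping block lies on the feed shelf of the plywood drop box. Without picking it up or lifting it, push it along the shelf with the fingertips, in through the hanging flap and over the shelf's edge so that it slides down into the box, then draw the fingers back so that the flap swings fully shut. Leave the maul, the cup and the tin standing where they are.

Things in the scene. Friction and masses are not known exactly. Their poses are not given: they have to be found in the camera images.
- chute: Plywood drop box with a feed shelf, fixed to the table (place and yaw vary). Origin on the table top under the middle of the flap; +x points level from the shelf in through the mouth, z up. In this frame, mm: flat shelf x -230 to -25, y -120 to 120, top at z 70, with a rim 10 wide and 10 high along each side. The open-topped box behind spans x -25 to 170, y -120 to 120 inside, floor z 12, walls 85 high.
- shelf_edge (a point): Middle of the shelf's inner edge, at its top (box frame -25, 0, 70 mm); axes as the box. The shelf ends 25 mm before the flap; from this edge a slippery steel slide slopes down 33 degrees into the box, flat from x 60 on. A block whose middle is pushed past the edge tips and slides in; follow its rear end to the edge if it lingers.
- hinge (a point): Middle of the flap's hinge rod, radius 4 mm (box frame 0, 0, 124 mm); axes as the box. The rod crosses the mouth, which is 90 mm wide (y -45 to 45) between two upright cheek boards 12 mm thick (x -6 to 6) and 130 mm high that fill the rest of the width.
- flap (a joint): Aluminium flap 84 wide, 46 high, 4 thick, 80 g, hanging freely from the hinge rod, lower edge 4 mm above shelf level. 0 = hanging shut, grows to 1.5 rad as its lower edge swings into the box (+x); it opens inwards only, at a touch (under 1 N), and falls shut by its own weight.
- block_centre (a point): Centre (half-way up) of the loose stamping block: dark hardwood with a brass plate on top, 100 long (its x), 50 wide (its y), 24 high (its z), about 0.3 kg. It starts flat on the shelf, up to 60 mm to either side of the mouth's middle and up to 0.35 rad askew to the box.
- maul: Bystander: standing maul, white round head of radius 30 and 60 high with a dark wooden handle on top, 150 high in all; origin at the centre of its underside
- cup: Bystander: white cup, radius 36, 85 high; origin at the centre of its underside
- tin: Bystander: plain steel tin, radius 32, 60 high; origin at the centre of its underside
- block: The same block, its origin at the centre of its underside (12 mm below block_centre)
Mind the look-alikes: they are no part of the job. There is more than one size of the block; the job needs the middle-sized.

How it is judged:
By the outcome, as a careful person would: the job done as asked, in the order asked, and still so for the second after the job is handed in, with the robot touching nothing.
It also fails if it takes over 51 s, if anything falls off the work surface, if the arm or the gripper's body presses on something with over 40 N, if the wrist force passes 120 N, or if a joint passes its speed limit or range.

## Robot

A 6-joint arm with a two-finger parallel gripper is mounted at the origin on the work surface. World frame = base frame: x ahead of the robot, y to its left, z up, the work surface at z = 0. Lengths are in m, angles in degrees, forces in N, time in s.
With the tool pointing down it reaches from about 0.375 to 0.9 m from the base axis. Payload 3.1 kg.
Tool frame: the origin (TCP) lies on the centre line of the jaws, within the pads' length; the fingertips stand 25 mm ahead of it and the grasp point (between the pads) lies 6 mm ahead of it; z points along the fingers, x is the direction in which the jaws open and shut, and the axes are right-handed (so a half turn about z gives the same grasp; the last joint's range is limited). The gripper opens to 87 mm and grips with 3 to 60 N. Pads are 19 mm wide; open, the fingers measure 117 mm over their backs; the gripper's body (75 mm by 190 mm) begins 51 mm behind the grasp point.
Start: joints at [64.486, 30.224, 82.088, -0, 67.689, -10.227], TCP at [0.165, 0.603, 0.216] pointing down, gripper open.
Joint ranges: [-176.69, 176.69], [-43.24, 126.21], [12.49, 139.97], [-82, 262], [0, 151.66], [-163.58, 163.58]. Speed limits (degrees/s): [159.86, 159.86, 180, 180, 180, 180].

## Interface

Orientations are given as a 3x3 rotation matrix whose columns are the frame's x, y, z axes.
In Python, from cell import sensors, optics, r gives the robot as it stands.
- The arm moves only by the shell command python3 -m handwheel 'ROWS' [FORCE]. ROWS is JSON, a list that holds one entry, the list of rows, each a list of 5 numbers: the opening, from 0 (shut) to 1 (fully open), then the shift along the tool's x, y, z in mm, then the turn about the tool's z in rad. In form: [[[jaw, tx, ty, tz, spin], ...]]. A call has 1 to 8 rows; each row is the pose to reach, as a shift and turn from the pose commanded when the call began, along the tool's axes at that moment; what a row does not reach only later rows make up. A row lasts 1/8 s, in which the tool goes at most 62.5 mm and 10.7 degrees, less where a joint would pass 70% of its speed; a pose out of reach is approached as far as the arm can. A call with a gripper value outside its range is refused whole. The fingers move at their own pace and stop on an object; FORCE is the grip in N (left out, the last holds). Time passes only in rows, so rows that repeat a pose let the fingers close. It gives the time, the measured TCP pose, the force and the opening at its end, in the units of the state.
- sensors.get_obs(): the state, without advancing time (a new reading comes with each control period).
- optics.capture(name): name is "scene" or "top"; returns a dict with "color" (400x640x3 uint8, red, green, blue), "mtx" (3x3 intrinsics, pixels), "k1" (the pictures are not rectified: a ray, as slopes to the right and down, at radius r is drawn at 1 + k1 r^2 times it, then the intrinsics apply), "R" (3x3) and "t" (3): a world point X has camera coordinates R X + t. Camera axes: x right, y down, z forward; pixel columns grow to the right and rows downward; lengths in m; the calibration is good to about 2 mm. A picture is of the moment at which its call begins. There is no depth.
- r.hand_in(): hands the job in, once; it reports no verdict.
The state is a dict: "clock": time; "q": joint angles; "qd": joint speeds; "tau": joint torques, N m; "eef_pos": TCP position; "eef_rot": TCP orientation; "force": force on the tool from outside, world axes, zero at the start; "wrist_torque": the same for the moment, N m; "opening": finger opening in m.
Only numpy, scipy, OpenCV 4.12 (cv2) and the standard library are available. Lean on these libraries where they do the work, as an engineer would, in place of code of your own. Each camera call takes 0.05 s, during which the arm holds its last target.

## Working session

There is one attempt and no reset: what is moved stays moved. The work goes in short steps, Python scripts to look and compute and a shell command to move; the robot and the scene stay as the last step left them, time stands still between calls to the robot, and variables do not carry over. Pictures are saved under pics/ and viewed, and the job is handed in when it is done.

```bash
ls; mkdir -p pics; python3 - <<'E'
from cell import sensors, optics, r
import cv2
print(sensors.get_obs())
for n in ["scene","top"]:
    c=optics.capture(n); cv2.imwrite(f"pics/{n}0.png",c["color"][:,:,::-1]); print(n,c["mtx"],c["k1"],c["R"],c["t"])
E
```

```text
pics
{'clock': 0.0, 'q': array([ 6.44875940e+01,  3.02796691e+01,  8.21587966e+01, -2.34704655e-03,
        6.76909757e+01, -1.02249954e+01]), 'qd': array([-0.03799625,  0.03160343,  0.07494847, -0.0715395 ,  0.0490872 ,
       -0.06480006]), 'tau': array([ 8.24561648e-04, -4.40031159e+01, -1.76597840e+01,  6.32902980e-02,
        5.83419576e-02, -1.49082571e-04]), 'eef_pos': array([0.16440475, 0.60217842, 0.21535077]), 'eef_rot': array([[ 2.63645016e-01,  9.64619316e-01, -9.38839580e-04],
       [ 9.64617195e-01, -2.63646437e-01, -2.05521108e-03],
       [-2.23001801e-03, -3.63774644e-04, -9.99997447e-01]]), 'force': array([0.21186319, 0.41907224, 0.06081848]), 'wrist_torque': array([ 0.06279998, -0.03451985,  0.02559404]), 'opening': 0.08687878960949505}
scene [[425.8913987    0.         327.56625962]
 [  0.         425.8913987  194.28524171]
 [  0.           0.           1.        ]] -0.01954025968239426 [[-0.46255759  0.88654714 -0.00863915]
 [ 0.47049887  0.23720141 -0.84992135]
 [-0.75144613 -0.39720229 -0.52683874]] [ 0.21796397 -0.16739684  1.49413662]
top [[503.32991079   0.         323.22882263]
 [  0.         503.32991079 203.83688447]
 [  0.           0.           1.        ]] -0.09490900991435942 [[-0.03905356 -0.99923636 -0.00122976]
 [-0.9775897   0.03846225 -0.20697595]
 [ 0.20686519 -0.00688095 -0.97834526]] [0.05300031 0.55256427 1.17696568]
```

View pics/scene0.png

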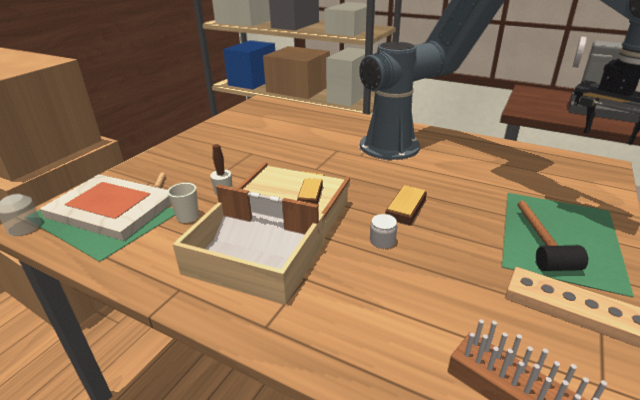

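View pics/top0.png

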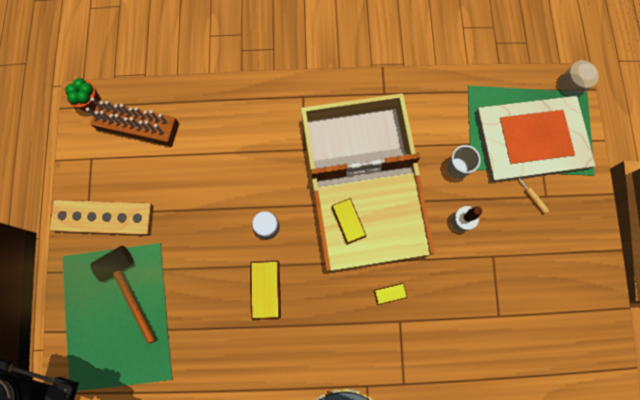

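The top view shows three brass-topped blocks: on the shelf at (348,220), a larger one on the table at (265,290) and a small one at (391,293). The one on the shelf should be the middle-sized one. I'll check that by measuring and with an enlarged crop.

```bash
cat > h.py <<'E'
import numpy as np, cv2
def ray(c,uv):
    K=c["mtx"]; d=np.array([c["k1"],0,0,0,0.])
    # cv2 model: x*(1+k1 r^2) -> same
    p=cv2.undistortPoints(np.array(uv,float).reshape(-1,1,2),K,d).reshape(-1,2)
    D=np.c_[p,np.ones(len(p))]@c["R"]; o=-c["R"].T@c["t"]
    return o,D
def onz(c,uv,z):
    o,D=ray(c,uv); s=(z-o[2])/D[:,2]; return o+D*s[:,None]
def proj(c,X):
    X=np.atleast_2d(X).astype(float)
    return cv2.projectPoints(X,cv2.Rodrigues(c["R"])[0],c["t"],c["mtx"],np.array([c["k1"],0,0,0,0.]))[0].reshape(-1,2)
E
python3 - <<'E'
from cell import optics
from h import *
c=optics.capture("top"); im=c["color"]; np.save("top.npy",im)
h=cv2.cvtColor(im,cv2.COLOR_RGB2HSV)
m=cv2.inRange(h,(22,190,120),(34,255,255))
for ct in cv2.findContours(m,0,2)[0]:
    if cv2.contourArea(ct)>100:
        q=cv2.boxPoints(cv2.minAreaRect(ct)); print(q.round(1).tolist())
        for z in (0.024,0.094):
            P=onz(c,q,z); print(z,P.mean(0).round(4),np.linalg.norm(P-np.roll(P,1,0),axis=1).round(4))
cr=cv2.resize(im[80:320,230:450],None,fx=2.5,fy=2.5,interpolation=cv2.INTER_CUBIC)
cv2.imwrite("pics/crop1.png",cr[:,:,::-1])
E
```

```text
[[374.70001220703125, 289.79998779296875], [402.70001220703125, 282.79998779296875], [406.20001220703125, 296.8999938964844], [378.20001220703125, 303.8999938964844]]
0.024 [ 0.3317 -0.1243  0.024 ] [0.035  0.0711 0.0352 0.0708]
0.094 [ 0.3298 -0.1151  0.094 ] [0.033  0.0671 0.0332 0.0668]
[[250.60000610351562, 262.3999938964844], [276.79998779296875, 261.70001220703125], [278.29998779296875, 316.70001220703125], [252.0, 317.3999938964844]]
0.024 [0.3537 0.1832 0.024 ] [0.1336 0.065  0.1334 0.0637]
0.094 [0.3506 0.1751 0.094 ] [0.1261 0.0613 0.1259 0.0601]
[[332.29998779296875, 205.6999969482422], [349.5, 198.60000610351562], [364.6000061035156, 235.3000030517578], [347.5, 242.39999389648438]]
0.024 [ 0.5166 -0.0304  0.024 ] [0.1003 0.0471 0.1006 0.0464]
0.094 [ 0.5043 -0.0264  0.094 ] [0.0946 0.0444 0.095  0.0438]
```

View pics/crop1.png

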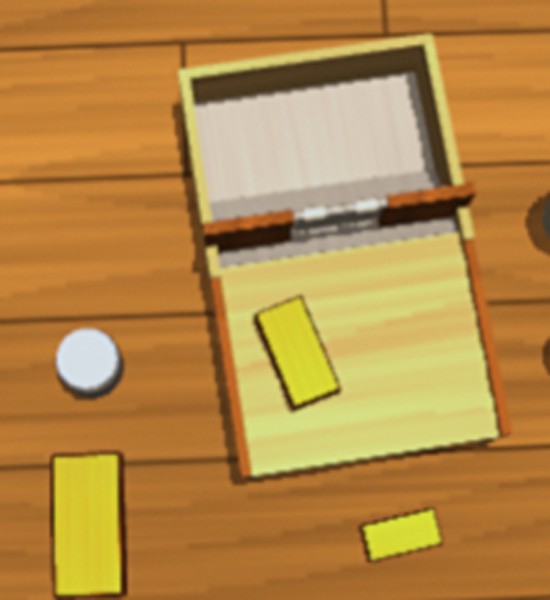

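The crop confirms it. The shelf block measures 95 x 44 mm on its brass face at z = 94 mm. The large table block measures 134 x 65 mm and the small one 71 x 35 mm, so the shelf block is the middle-sized one. Next I'll locate the box.

```bash
python3 - <<'E'
from h import *
from cell import optics
im=np.load("top.npy"); c=optics.capture("top"); im=c["color"]
print("cam",(-c["R"].T@c["t"]).round(3))
h=cv2.cvtColor(im,cv2.COLOR_RGB2HSV)
for p in [(300,240),(400,220),(380,250),(360,190),(330,200),(350,220),(320,220),(425,220),(325,180),(309,140)]: print(p,h[p[1],p[0]])
m=cv2.inRange(h,(20,60,150),(30,175,255)); m[:,:315]=0;m[:175]=0
m=cv2.morphologyEx(m,cv2.MORPH_OPEN,np.ones((3,3)))
ct=max(cv2.findContours(m,0,2)[0],key=cv2.contourArea); hull=cv2.convexHull(ct)
q=cv2.approxPolyN(hull,4).reshape(-1,2).astype(float)
print(q.tolist()); P=onz(c,q,0.07); print(P.round(4)); print(np.linalg.norm(P-np.roll(P,1,0),axis=1).round(4))
# cheek tops: enlarge
cr=cv2.resize(im[80:200,295:435],None,fx=5.5,fy=5,interpolation=cv2.INTER_CUBIC); cv2.imwrite("pics/cheek.png",cr[:,:,::-1])
s=optics.capture("scene"); cr=cv2.resize(s["color"][140:300,170:370],None,fx=4,fy=3.75,interpolation=cv2.INTER_CUBIC); cv2.imwrite("pics/scenecrop.png",cr[:,:,::-1])
E
```

```text
cam [0.299 0.04  1.266]
(300, 240) [ 15 185 171]
(400, 220) [ 27 116 216]
(380, 250) [ 28 114 215]
(360, 190) [ 26 118 216]
(330, 200) [ 25 125 216]
(350, 220) [ 29 196 216]
(320, 220) [ 13 206 191]
(425, 220) [ 12 206 186]
(325, 180) [ 16  50 118]
(309, 140) [ 26 106 216]
[[426.0, 237.0], [327.0, 247.0], [313.0, 182.0], [414.0, 173.0]]
[[ 0.4605 -0.2124  0.07  ]
 [ 0.4461  0.0265  0.07  ]
 [ 0.6073  0.0543  0.07  ]
 [ 0.6206 -0.1955  0.07  ]]
[0.161  0.2393 0.1636 0.2502]
```

View pics/cheek.png

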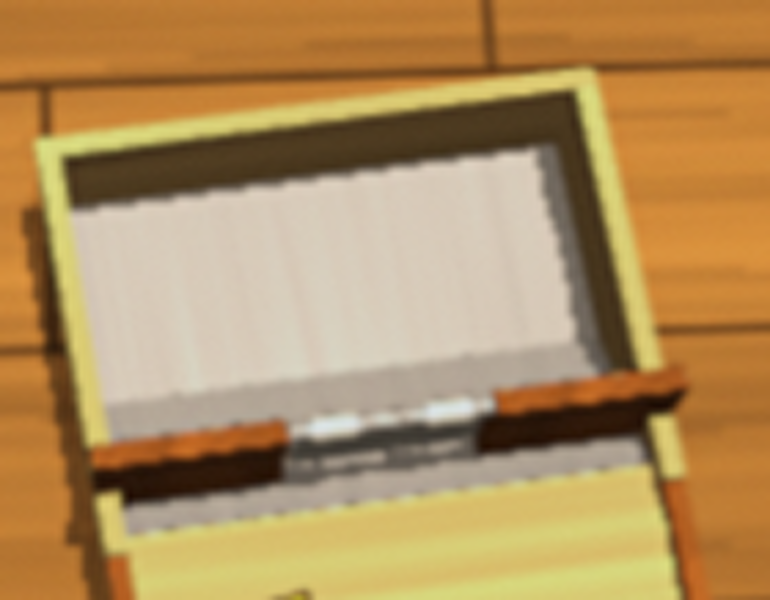

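View pics/scenecrop.png

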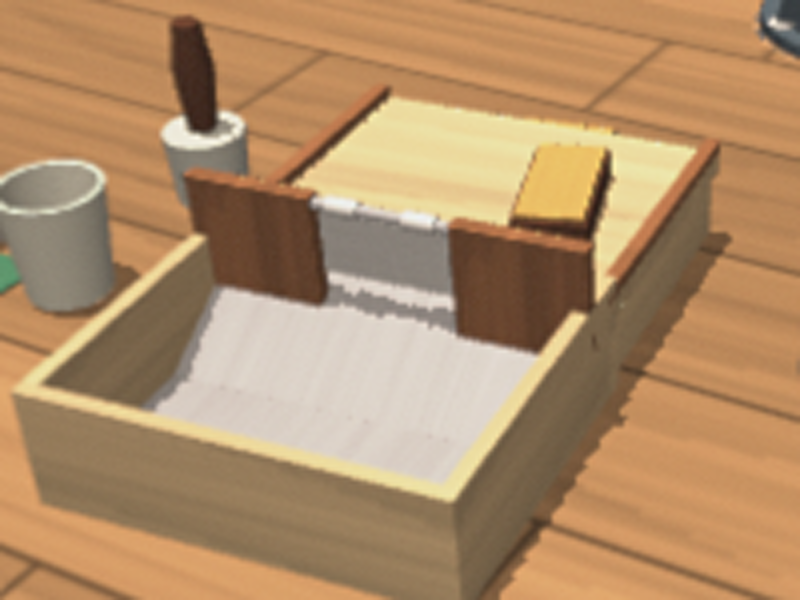

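The crops show the cheek boards' tops, with mouth ends at about (288,433) and (497,402) in the cheek crop. The shelf's inner edge runs from (125,535) to (648,463). I'll turn these points into positions.

```bash
python3 - <<'E'
from h import *
from cell import optics
c=optics.capture("top"); im=c["color"]; h=cv2.cvtColor(im,cv2.COLOR_RGB2HSV)
T=lambda L:[(295+x/5.5-.4,80+y/5-.4) for x,y in L]
P=onz(c,T([(94,460),(288,433),(497,402),(685,379)]),.13); print("cheek",P.round(4).tolist(),np.linalg.norm(P[0]-P[3]),np.linalg.norm(P[1]-P[2]))
E_=onz(c,T([(125,535),(648,463)]),.07); print("edge",E_.round(4))
m=cv2.inRange(h,(20,60,150),(31,255,255)); m[:,:312]=0; m[:175]=0; m[275:]=0;m[:,432:]=0
m=cv2.morphologyEx(m,cv2.MORPH_OPEN,np.ones((3,3)))
cv2.imwrite("pics/m.png",cv2.resize(m[150:290,300:440],None,fx=4,fy=4))
ct=max(cv2.findContours(m,0,2)[0],key=cv2.contourArea)
q=cv2.approxPolyN(cv2.convexHull(ct),4).reshape(-1,2).astype(float);print(q.tolist())
Q=onz(c,q,.07);print(Q.round(4),np.linalg.norm(Q-np.roll(Q,1,0),axis=1).round(4))
d=P[3]-P[0]; print("yaws",[np.degrees(np.arctan2(v[0],-v[1])) for v in (d,P[2]-P[1],E_[1]-E_[0])])
E
```

```text
cheek [[0.6171, 0.0558, 0.13], [0.6269, -0.0273, 0.13], [0.6387, -0.1176, 0.13], [0.647, -0.1994, 0.13]] 0.2569213730087652 0.09099636076639664
edge [[ 0.5953  0.0441  0.07  ]
 [ 0.6228 -0.1918  0.07  ]]
[[430.0, 256.0], [330.0, 266.0], [312.0, 179.0], [414.0, 174.0]]
[[ 0.4144 -0.2184  0.07  ]
 [ 0.4005  0.0212  0.07  ]
 [ 0.615   0.0565  0.07  ]
 [ 0.618  -0.1953  0.07  ]] [0.205  0.2401 0.2173 0.2519]
yaws [np.float64(6.6996405580001985), np.float64(7.416804662374604), np.float64(6.645670322333444)]
```

View pics/m.png

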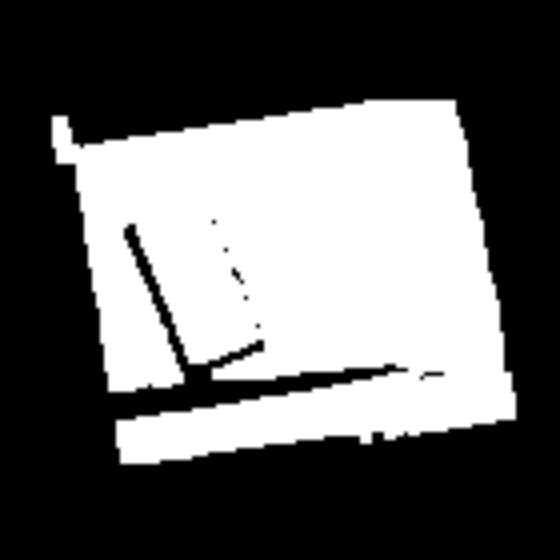

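```bash
cat >> h.py <<'E'
O=np.array([.6333,-.0718]); A=np.radians(6.7)
RB=np.array([[np.cos(A),-np.sin(A)],[np.sin(A),np.cos(A)]])
def tobox(p): return (np.asarray(p)[...,:2]-O)@RB
def toworld(b): return np.asarray(b)@RB.T+O
def block(c):
    h=cv2.cvtColor(c["color"],cv2.COLOR_RGB2HSV); m=cv2.inRange(h,(22,150,110),(34,255,255)); m[:,:312]=0;m[:150]=0;m[275:]=0;m[:,440:]=0
    ct=max(cv2.findContours(m,0,2)[0],key=cv2.contourArea)
    ct=onz(c,ct.reshape(-1,2),.094); b=(tobox(ct)*1000).astype(np.float32)
    (cx,cy),(w,l),a=cv2.minAreaRect(b); q=cv2.boxPoints(((cx,cy),(w,l),a))
    e=max([q[1]-q[0],q[2]-q[1]],key=np.linalg.norm); 
    if e[0]<0:e=-e
    return np.array([cx,cy]),np.degrees(np.arctan2(e[1],e[0])),sorted((w,l)),q
def plan(bxy,heading_box_deg,tipz):
    """tool shift to put TCP at box xy (mm), tool-x heading in box (deg), tip height mm"""
    from cell import sensors
    s=sensors.get_obs(); R=s["eef_rot"]; t=np.r_[toworld(np.array(bxy)/1000),tipz/1000+.025]
    d=R.T@(t-s["eef_pos"])*1000
    h0=np.degrees(np.arctan2(R[1,0],R[0,0])); hd=heading_box_deg+np.degrees(A)
    sp=-(hd-h0); sp=(sp+180)%360-180
    print("clock",s["clock"],"tcp box",(tobox(s["eef_pos"])*1000).round(1),"tipz",round(s["eef_pos"][2]*1000-25,1),"head",round(h0-np.degrees(A),1),"F",s["force"].round(1))
    print("shift",d.round(1),"spin",round(np.radians(sp),3),"q6",s["q"][5].round(1))
E
python3 - <<'E'
from h import *
from cell import optics
c=optics.capture("top"); print(block(c))
b,y,_,_=block(c); n=np.array([-np.sin(np.radians(y)),np.cos(np.radians(y))])
print(b+46*n); plan(b+46*n,y,130)
E
```

```text
(array([-121.45851135,   59.28669739]), np.float32(12.269981), [46.671268463134766, 96.91510772705078], array([[-173.7684  ,   71.79115 ],
       [-163.8499  ,   26.185993],
       [ -69.14862 ,   46.78224 ],
       [ -79.06712 ,   92.387405]], dtype=float32))
[-131.23436069  104.23592377]
clock 0.35 tcp box [-386.8  724.6] tipz 191.1 head 68.0 F [-0.1 -0.3  0. ]
shift [-479.5  469.2   61.3] spin 0.973 q6 -10.2
```

```bash
python3 -m handwheel '[[[0.45,-40,39,0,0.12],[0.45,-80,78,0,0.24],[0.45,-120,117,0,0.36],[0.45,-160,156,0,0.48],[0.45,-200,195,0,0.6],[0.45,-240,234,0,0.72],[0.45,-280,273,0,0.84],[0.45,-320,312,0,0.97]]]' 20; python3 - <<'E'
from h import *
plan((-131,104),12.3,115)
E
```

```text
clock: 1.35
eef_pos: [0.3823, 0.2104, 0.2167]
eef_rot: [[0.946, 0.324, 0.001], [0.324, -0.946, 0.0], [0.001, 0.0, -1.0]]
force: [0.2, 0.2, 0.7]
opening: 0.0393
clock 1.35 tcp box [-216.4  309.6] tipz 191.7 head 12.2 F [0.2 0.2 0.7]
shift [ 39.9 219.   76.8] spin -0.002 q6 -4.8
```

```bash
python3 -m handwheel '[[[0.45,8,44,0,0],[0.45,16,88,10,0],[0.45,24,132,20,0],[0.45,32,176,40,0],[0.45,40,219,60,0],[0.45,40,219,77,0],[0.45,40,219,77,0]]]'; python3 - <<'E'
from h import *
from cell import optics
c=optics.capture("top"); cv2.imwrite("pics/t2.png",c["color"][:,:,::-1])
s=optics.capture("scene");cv2.imwrite("pics/s2.png",cv2.resize(s["color"][100:300,150:450],None,fx=2.5,fy=2.5)[:,:,::-1])
plan((-131,105),12.3,85)
E
```

```text
clock: 2.22
eef_pos: [0.49, 0.0178, 0.1383]
eef_rot: [[0.945, 0.327, -0.003], [0.327, -0.945, 0.001], [-0.003, -0.002, -1.0]]
force: [-1.0, -0.5, 0.5]
opening: 0.0391
clock 2.325 tcp box [-131.   106.2] tipz 114.6 head 12.5 F [ 0.2 -0.  -0. ]
shift [-0.3  1.2 29.6] spin 0.003 q6 -30.1
```

View pics/s2.png

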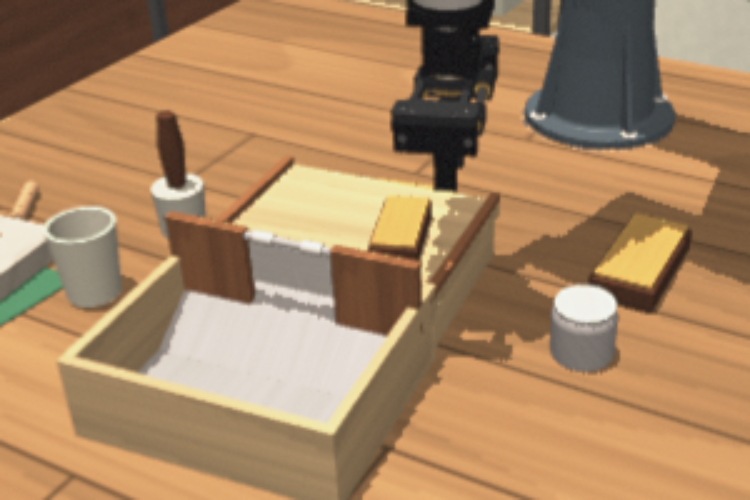

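View pics/t2.png

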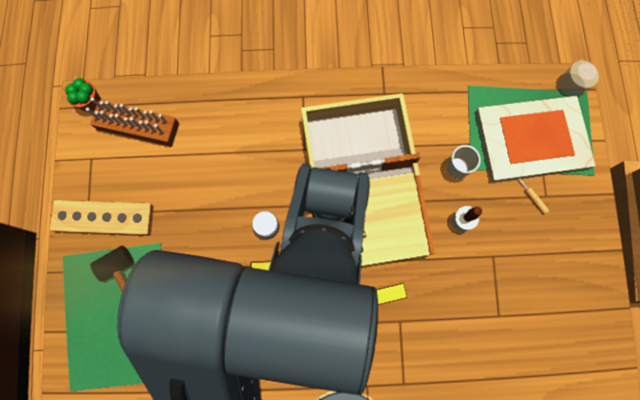

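The scene view shows the fingers above the shelf's left rim beside the block, at about (445,185) in the crop. The top view is blocked by the arm, so I'll use the scene camera from here. Next I'll lower the fingers and push the block sideways.

```bash
python3 -m handwheel '[[[0.45,0,0,10,0],[0.45,0,0,20,0],[0.45,0,0,29,0],[0.45,0,0,29,0],[0.45,0,5,29,0],[0.45,0,10,29,0],[0.45,0,15,29,0],[0.45,0,18,29,0]]]'; python3 - <<'E'
from h import *
from cell import optics
s=optics.capture("scene");cv2.imwrite("pics/s3.png",cv2.resize(s["color"][130:260,220:380],None,fx=5,fy=4.5)[:,:,::-1])
plan((-118,34.5),0,85)
E
```

```text
clock: 3.32
eef_pos: [0.4972, 0.0006, 0.1105]
eef_rot: [[0.945, 0.327, 0.001], [0.327, -0.945, -0.0], [0.0, 0.0, -1.0]]
force: [0.3, 0.3, 0.1]
opening: 0.0395
clock 3.375 tcp box [-126.7   87.6] tipz 85.5 head 12.4 F [-0.  -0.1  0.4]
shift [-2.9 53.7  0.5] spin 0.216 q6 -31.9
```

View pics/s3.png

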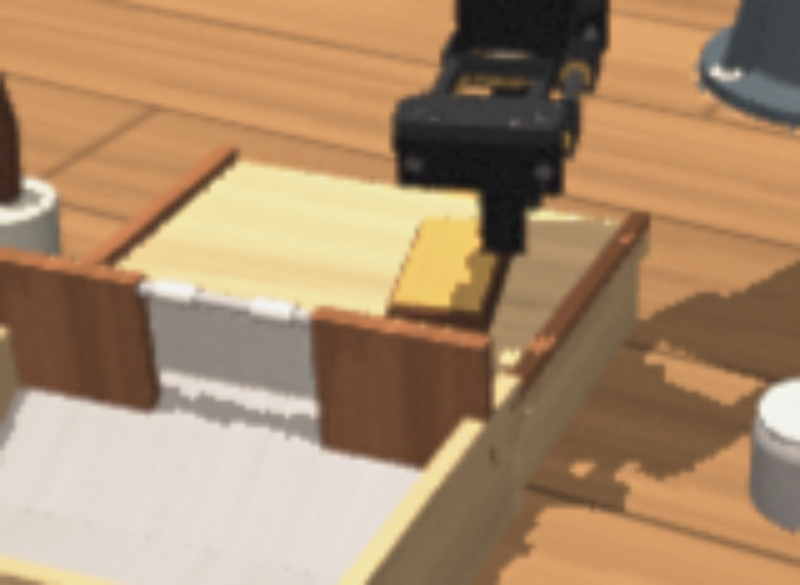

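The front finger sits at the block's left side at about (505,240) and is just touching. I'll push across and straighten the block together.

```bash
python3 -m handwheel '[[[0.45,0,7,0,0.02],[0.45,0,14,0,0.05],[0.45,-1,21,0,0.08],[0.45,-1,28,0,0.11],[0.45,-2,34,0,0.14],[0.45,-2,40,0,0.17],[0.45,-3,47,0,0.2],[0.45,-3,53,0,0.216]]]';python3 - <<'E'
from h import *
from cell import optics
s=optics.capture("scene");cv2.imwrite("pics/s4.png",cv2.resize(s["color"][130:260,220:380],None,fx=5,fy=4.5)[:,:,::-1])
plan((-118,34.5),0,85)
E
```

```text
clock: 4.38
eef_pos: [0.5114, -0.0503, 0.1104]
eef_rot: [[0.993, 0.116, -0.0], [0.116, -0.993, -0.0], [-0.0, 0.0, -1.0]]
force: [-0.4, -0.7, -0.1]
opening: 0.0393
clock 4.425 tcp box [-118.    34.8] tipz 85.4 head -0.0 F [ 1.5 -0.3  0.4]
shift [-0.   0.3  0.4] spin -0.001 q6 -24.8
```

View pics/s4.png

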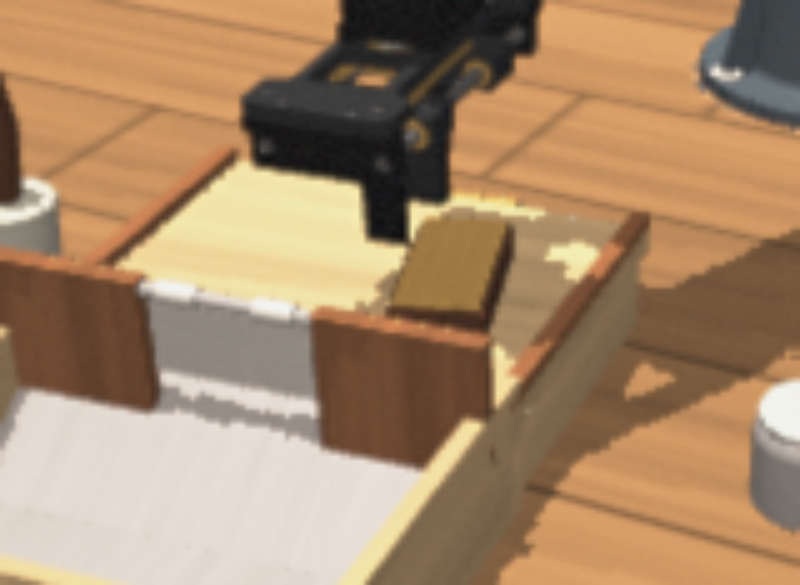

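The fingers are now to the right of the block, which has not moved. They either passed over it or missed it, so I'll check the projected tip against the picture.

```bash
python3 - <<'E'
from h import *
from cell import optics
s=optics.capture("scene")
for X in [(-91+7,35,85),(-91+7,35,95),(-91+7,35,105)]:
    w=np.r_[toworld(np.array(X[:2])/1000),X[2]/1000]; print(X,((proj(s,w)-[220,130])*[5,4.5]).round(0))
# block top corners: seen in crop
P=onz(s,[(220+x/5,130+y/4.5) for x,y in [(392,308),(485,318),(512,225),(425,220)]],.094)
print((tobox(P)*1000).round(1), np.linalg.norm(P-np.roll(P,1,0),axis=1).round(4))
# chute checks: cheek mouth tops, hinge etc
for X in [(6,45,130),(6,-45,130),(-230,-120,80),(-230,120,80)]:
    w=np.r_[toworld(np.array(X[:2])/1000),X[2]/1000]; print(X,((proj(s,w)-[220,130])*[5,4.5]).round(0))
E
```

```text
(-84, 35, 85) [[383. 300.]]
(-84, 35, 95) [[382. 285.]]
(-84, 35, 105) [[381. 269.]]
[[ -65.3   48.6]
 [ -71.5   94.8]
 [-168.9   70.5]
 [-158.8   25.5]] [0.0963 0.0466 0.1003 0.0461]
(6, 45, 130) [[316. 318.]]
(6, -45, 130) [[141. 285.]]
(-230, -120, 80) [[243. 148.]]
(-230, 120, 80) [[639. 212.]]
```

```bash
python3 - <<'E'
from h import *
from cell import optics, sensors
s=optics.capture("scene"); im=s["color"].copy()
o=sensors.get_obs(); p=o["eef_pos"]; R=o["eef_rot"]
for d in (0,25):
  for k in (-27,0,27):
    q=proj(s,p+R@np.array([k,0,d])/1000)[0]; print(d,k,q.round(1))
cr=cv2.resize(im[60:200,220:380],None,fx=5,fy=4.2,interpolation=cv2.INTER_CUBIC)
cv2.imwrite("pics/s5.png",cr[:,:,::-1])
t=optics.capture("top"); cv2.imwrite("pics/t5.png",cv2.resize(t["color"][80:320,230:450],None,fx=2.5,fy=2.5)[:,:,::-1])
print(o["q"].round(2))
E
```

```text
0 -27 [306.3 176.4]
0 0 [302.1 181.4]
0 27 [297.7 186.6]
25 -27 [306.7 184.8]
25 0 [302.5 189.9]
25 27 [298.1 195.2]
[-18.08  31.   103.57   0.    45.42 -24.81]
```

View pics/s5.png

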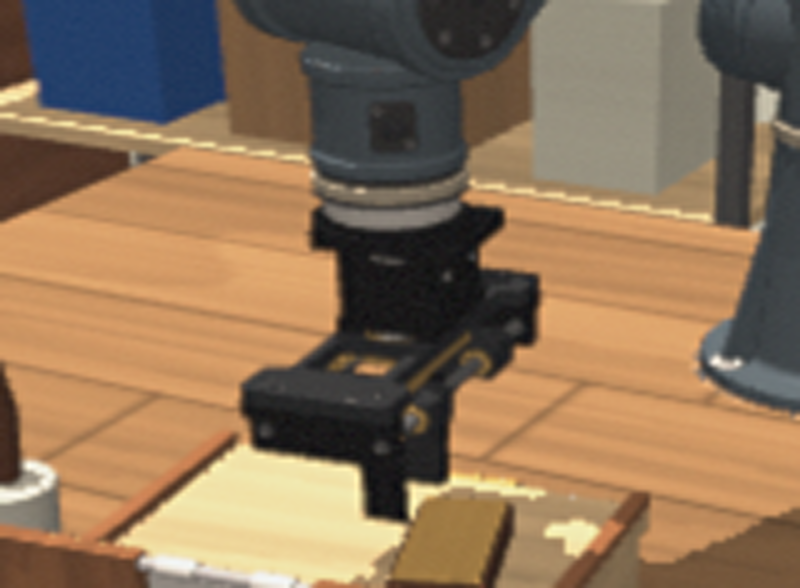

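View pics/t5.png

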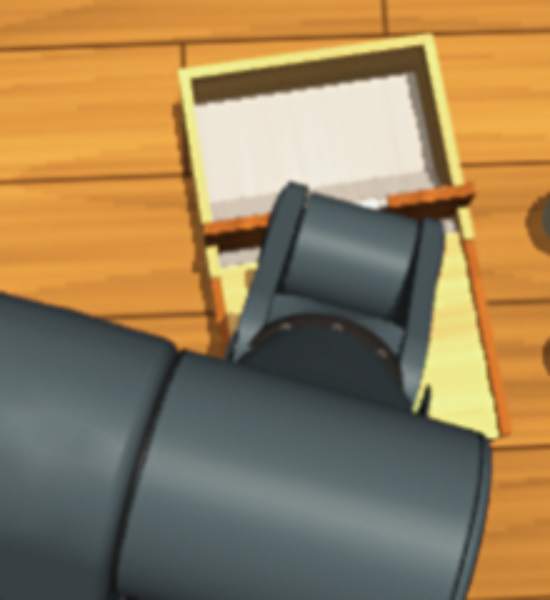

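```bash
python3 - <<'E'
from h import *
from cell import optics
s=optics.capture("scene")
p=np.array([0.16440475, 0.60217842, 0.21535077]);R=np.array([[ 2.63645016e-01,  9.64619316e-01, 0],[ 9.64617195e-01, -2.63646437e-01,0],[0,0,-1]])
im=cv2.imread("pics/scene0.png")[60:150,540:640]; im=cv2.resize(im,None,fx=6,fy=6)
for d in (-45,0,25):
  for k in (-51,0,51):
    q=(proj(s,p+R@np.array([k,0,d])/1000)[0]-[540,60])*6; print(d,k,q.round(1)); cv2.circle(im,tuple(int(a) for a in q),4,(0,0,255),-1)
cv2.imwrite("pics/init.png",im)
im=cv2.imread("pics/s2.png")
p=np.array([.49,.0178,.1396]);R=np.array([[.945,.327,0],[.327,-.945,0],[0,0,-1]])
for d in (-45,0,25):
  for k in (-27,0,27):
    q=(proj(s,p+R@np.array([k,0,d])/1000)[0]-[150,100])*2.5; cv2.circle(im,tuple(int(a) for a in q),3,(0,0,255),-1)
cv2.imwrite("pics/s2m.png",im)
E
```

```text
-45 -51 [300.  344.1]
-45 0 [440.  376.8]
-45 51 [587.8 411.5]
0 -51 [266.2 446.9]
0 0 [402.1 481.7]
0 51 [545.5 518.5]
25 -51 [248. 502.]
25 0 [381.7 537.9]
25 51 [522.7 575.9]
```

View pics/init.png

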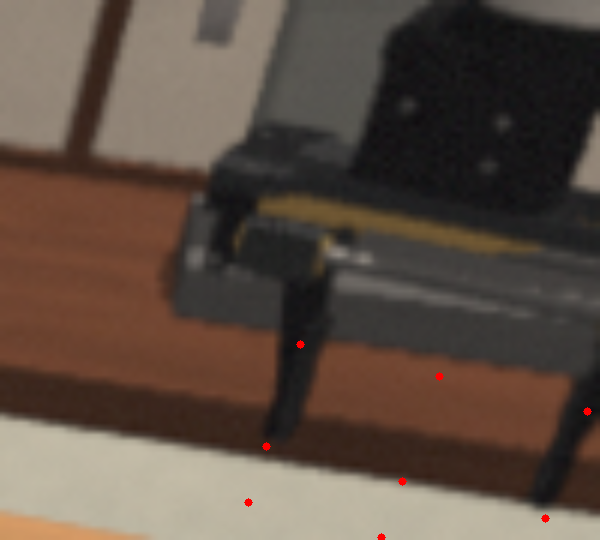

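View pics/s2m.png

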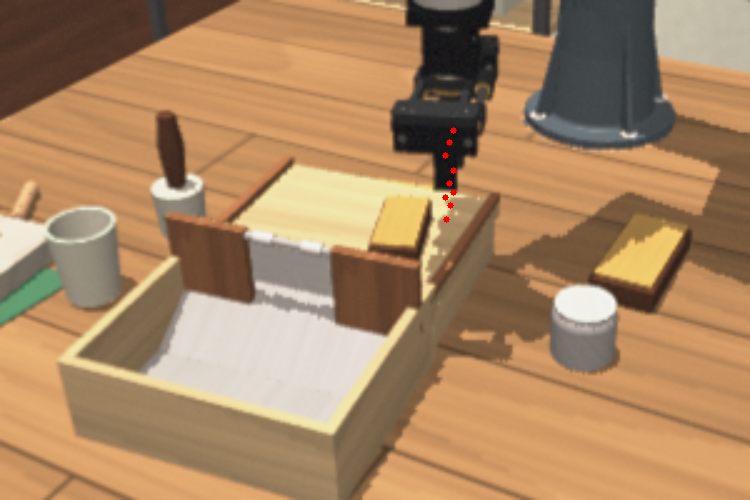

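Finding: in the pictures the fingertips stand about 30 mm higher than the "TCP + 25 mm" figure. Image (387,518) in the last crop puts the tip at z of roughly 115–120 mm, not 85, so the fingers passed clean over the block without moving it. I'll touch the bare shelf beside the block gently to calibrate the height.

```bash
python3 -m handwheel '[[[0.45,0,25,0,0],[0.45,0,50,0,0],[0.45,0,72,0,0],[0.45,0,72,8,0],[0.45,0,72,16,0],[0.45,0,72,20,0],[0.45,0,72,20,0]]]'; python3 - <<'E'
from h import *
from cell import optics
s=optics.capture("scene");cv2.imwrite("pics/s6.png",cv2.resize(s["color"][130:260,220:380],None,fx=5,fy=4.5)[:,:,::-1])
plan((-118,-40),0,65)
E
```

```text
clock: 5.5
eef_pos: [0.5193, -0.1205, 0.0897]
eef_rot: [[0.993, 0.119, -0.002], [0.119, -0.993, 0.001], [-0.001, -0.001, -1.0]]
force: [1.2, -0.2, -0.4]
opening: 0.0392
clock 5.55 tcp box [-118.6  -35.3] tipz 65.1 head 0.1 F [-0.2  0.1 -0.2]
shift [0.6 4.7 0.1] spin 0.002 q6 -31.9
```

View pics/s6.png

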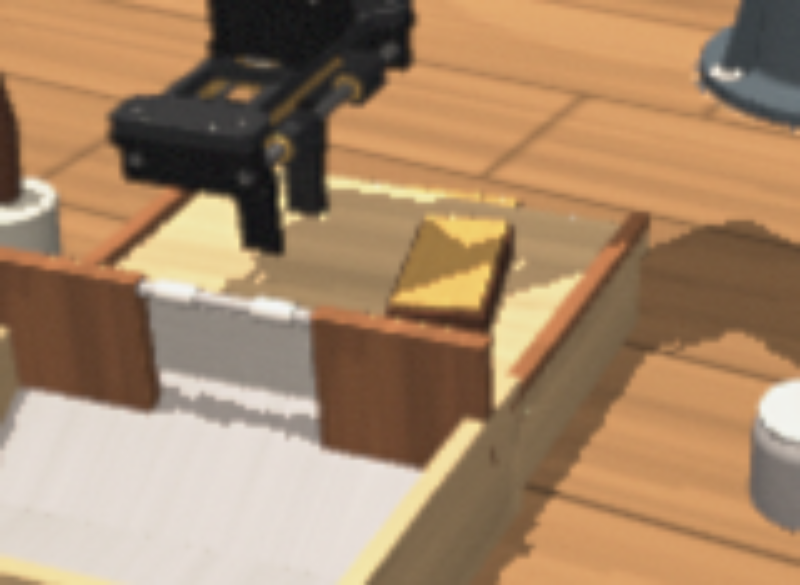

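The reported tip is at 65 mm, below the shelf's surface at 70 mm, yet there is no contact force. That confirms the height offset. I'll go down in small steps.

```bash
python3 -m handwheel '[[[0.45,0,0,4,0],[0.45,0,0,8,0],[0.45,0,0,12,0],[0.45,0,0,12,0]]]' | grep -E "eef_pos|force|clock"
```

```text
clock: 6.05
eef_pos: [0.5195, -0.1213, 0.078]
force: [-0.1, -1.5, 0.6]
```

```bash
python3 -m handwheel '[[[0.45,0,0,3,0],[0.45,0,0,3,0]]]' | grep -E "eef_pos|force|clock"
```

```text
clock: 6.3
eef_pos: [0.5197, -0.1214, 0.0752]
force: [-1.4, -0.4, 0.1]
```

```bash
python3 -m handwheel '[[[0.45,0,0,3,0],[0.45,0,0,3,0]]]' | grep -E "eef_pos|force|clock"; python3 - <<'E'
from h import *
from cell import optics
s=optics.capture("scene");cv2.imwrite("pics/s7.png",cv2.resize(s["color"][130:260,220:380],None,fx=5,fy=4.5)[:,:,::-1])
E
```

```text
clock: 6.55
eef_pos: [0.5197, -0.1213, 0.0721]
force: [-1.0, -0.8, -0.3]
```

View pics/s7.png

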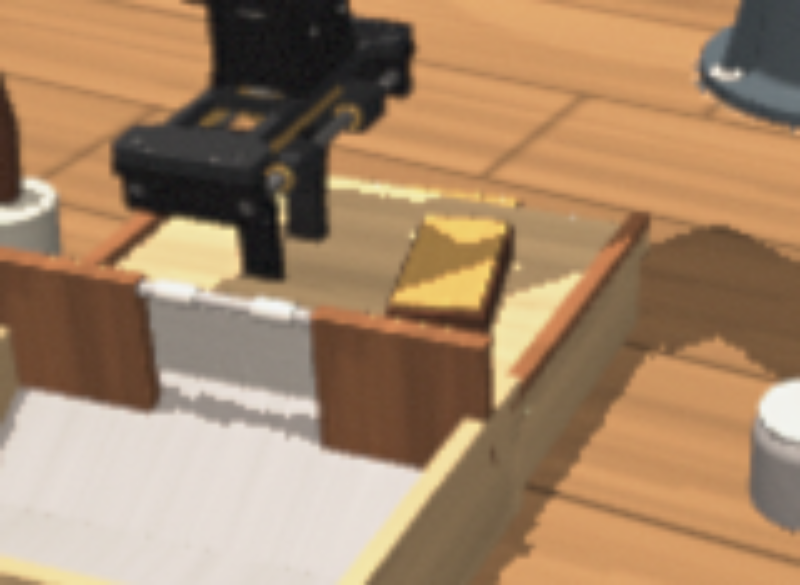

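```bash
python3 - <<'E'
from h import *
from cell import optics,sensors
s=optics.capture("scene");o=sensors.get_obs()
for k in (20,27,35):
 for dy in (-9,9):
  for z in (.07,.08,.09):
   p=o["eef_pos"]+o["eef_rot"]@np.array([k,dy,0])/1000; p[2]=z; print(k,dy,z,((proj(s,p)[0]-[220,130])*[5,4.5]).round(0))
E
```

```text
20 -9 0.07 [287. 290.]
20 -9 0.08 [285. 275.]
20 -9 0.09 [284. 260.]
20 9 0.07 [255. 284.]
20 9 0.08 [254. 269.]
20 9 0.09 [252. 254.]
27 -9 0.07 [280. 296.]
27 -9 0.08 [279. 281.]
27 -9 0.09 [278. 266.]
27 9 0.07 [249. 290.]
27 9 0.08 [248. 275.]
27 9 0.09 [246. 260.]
35 -9 0.07 [273. 303.]
35 -9 0.08 [272. 288.]
35 -9 0.09 [270. 273.]
35 9 0.07 [242. 297.]
35 9 0.08 [240. 282.]
35 9 0.09 [239. 267.]
```

```bash
python3 -m handwheel '[[[0.45,0,0,3,0],[0.45,0,0,3,0]]]' | grep -E "eef_pos|force|clock"
```

```text
clock: 6.9
eef_pos: [0.5197, -0.1213, 0.0691]
force: [0.4, 0.0, 0.1]
```

```bash
python3 -m handwheel '[[[0.45,0,0,3,0],[0.45,0,0,3,0]]]' | grep -E "eef_pos|force|clock"
```

```text
clock: 7.15
eef_pos: [0.5196, -0.1213, 0.0661]
force: [0.2, 0.2, 0.1]
```

```bash
python3 -m handwheel '[[[0.45,0,0,2,0],[0.45,0,0,2,0]]]' | grep -E "eef_pos|force|clock"
```

```text
clock: 7.4
eef_pos: [0.5199, -0.1214, 0.0643]
force: [0.6, 0.2, 0.5]
```

```bash
python3 -m handwheel '[[[0.45,0,0,2,0],[0.45,0,0,2,0]]]' | grep -E "eef_pos|force|clock"
```

```text
clock: 7.65
eef_pos: [0.5199, -0.1214, 0.0642]
force: [-3.0, 1.0, 15.0]
```

```bash
python3 -m handwheel '[[[0.45,0,0,2,0],[0.45,0,0,2,0]]]' | grep -E "eef_pos|force|clock"
```

```text
clock: 7.9
eef_pos: [0.5199, -0.1215, 0.0641]
force: [-6.8, 1.7, 28.5]
```

Contact came at a TCP z of 64.2 mm, so the true fingertips stand 5.8 mm below the reported TCP height. From here I'll use tip z = TCP z + 6 mm. I'll raise the tool, return to the block's left side and repeat the sideways push at the right height.

```bash
sed -i 's#tipz/1000+.025#tipz/1000-.006#; s#\*1000-25,1#*1000+6,1#' h.py; python3 -m handwheel '[[[0.45,0,0,-20,0],[0.45,0,0,-42,0],[0.45,-3,-35,-46,-0.05],[0.45,-6,-70,-46,-0.1],[0.45,-9,-105,-46,-0.15],[0.45,-12,-142,-46,-0.215],[0.45,-12,-142,-46,-0.215]]]';  python3 - <<'E'
from h import *
plan((-130,106),12.5,84)
E
```

```text
clock: 8.78
eef_pos: [0.4898, 0.0203, 0.1063]
eef_rot: [[0.944, 0.33, -0.002], [0.33, -0.944, 0.0], [-0.001, -0.001, -1.0]]
force: [0.0, 0.1, 0.5]
opening: 0.0393
clock 8.775 tcp box [-131.8  108.2] tipz 112.3 head 12.6 F [0.  0.1 0.5]
shift [ 1.3  2.6 28.3] spin 0.001 q6 -30.0
```

```bash
python3 -m handwheel '[[[0.45,1,0,10,0],[0.45,1,0,20,0],[0.45,1,0,28,0],[0.45,1,0,28,0],[0.45,1,5,28,0],[0.45,1,10,28,0],[0.45,1,15,28,0],[0.45,1,20,28,0]]]'; python3 - <<'E'
from h import *
from cell import optics
s=optics.capture("scene");cv2.imwrite("pics/s8.png",cv2.resize(s["color"][130:260,220:380],None,fx=5,fy=4.5)[:,:,::-1])
plan((-117,34.5),0,84)
E
```

```text
clock: 9.78
eef_pos: [0.4986, -0.0005, 0.0785]
eef_rot: [[0.945, 0.327, -0.0], [0.327, -0.945, 0.0], [-0.0, -0.0, -1.0]]
force: [-0.4, 1.8, 0.9]
opening: 0.0389
clock 9.825 tcp box [-125.1   85.8] tipz 84.5 head 12.4 F [-0.9  0.5  0.3]
shift [-3.1 51.9  0.5] spin 0.216 q6 -32.0
```

View pics/s8.png

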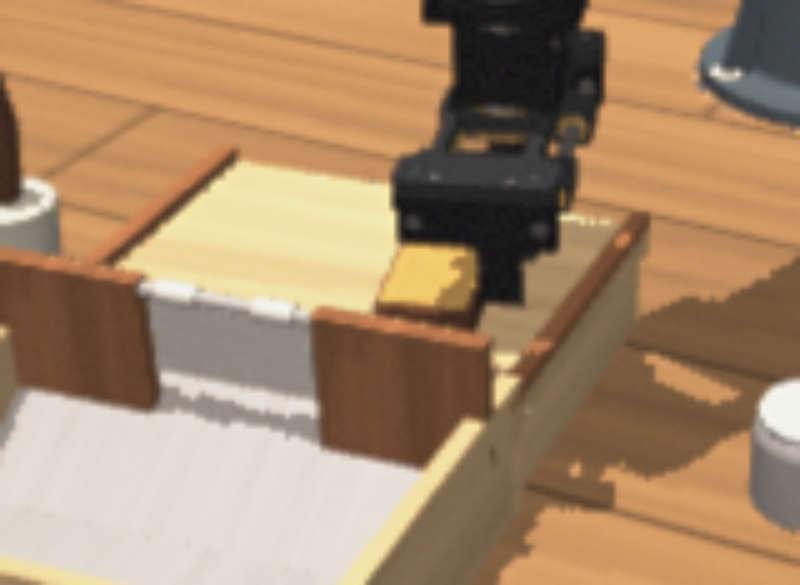

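The finger is now beside the block at about (500,285), and the block's front corner has moved to about (475,325). I'll continue the push with the straightening turn.

```bash
python3 -m handwheel '[[[0.45,0,7,0,0.02],[0.45,0,14,0,0.05],[0.45,-1,21,0,0.08],[0.45,-1,28,0,0.11],[0.45,-2,34,0,0.14],[0.45,-2,40,0,0.17],[0.45,-3,46,0,0.2],[0.45,-3,52,0,0.216]]]';python3 - <<'E'
from h import *
from cell import optics
s=optics.capture("scene");cv2.imwrite("pics/s9.png",cv2.resize(s["color"][130:260,220:380],None,fx=5,fy=4.5)[:,:,::-1])
plan((-117,34.5),0,84)
E
```

```text
clock: 10.82
eef_pos: [0.5127, -0.0508, 0.0783]
eef_rot: [[0.993, 0.115, -0.0], [0.115, -0.993, 0.0], [-0.0, -0.0, -1.0]]
force: [-0.1, 1.1, 0.7]
opening: 0.0393
clock 10.875 tcp box [-116.7   34. ] tipz 84.4 head -0.1 F [ 0.5 -0.3 -0.2]
shift [-0.3 -0.5  0.4] spin -0.002 q6 -24.7
```

View pics/s9.png

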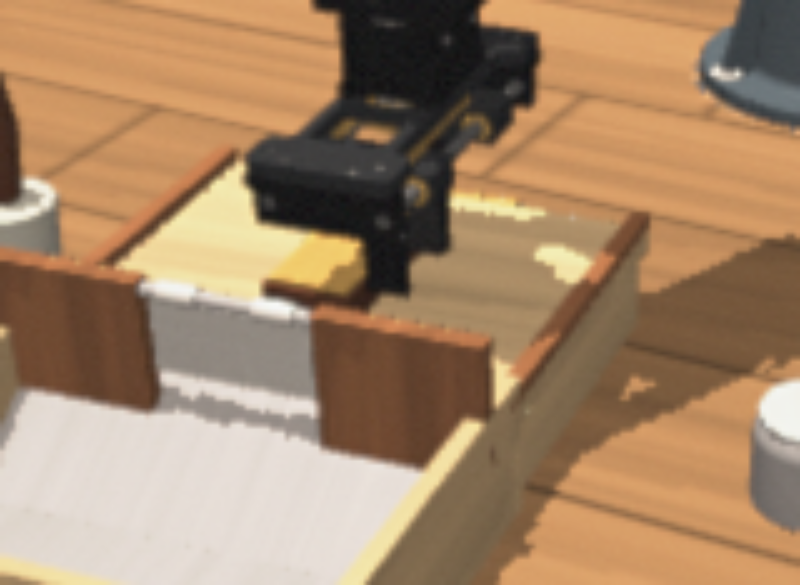

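The block has moved with the fingers and now lies in line with the mouth, with its front edge at about (265–370, 290). I'll back off, rise and take a clear look.

```bash
python3 -m handwheel '[[[0.45,0,-8,0,0],[0.45,0,-16,0,0],[0.45,0,-16,-20,0],[0.3,-10,-16,-36,0.15],[0.3,-30,-10,-40,0.33],[0.3,-50,0,-40,0.51],[0.3,-65,12,-40,0.69],[0.3,-80,34,-40,0.87]]]';python3 - <<'E'
from h import *
from cell import optics
s=optics.capture("scene");cv2.imwrite("pics/s10.png",cv2.resize(s["color"][130:260,220:380],None,fx=5,fy=4.5)[:,:,::-1])
c=optics.capture("top");cv2.imwrite("pics/t10.png",cv2.resize(c["color"][80:320,230:450],None,fx=2.5,fy=2.5)[:,:,::-1])
plan((-195,0),-90,114)
E
```

```text
clock: 11.88
eef_pos: [0.4365, -0.0928, 0.1185]
eef_rot: [[0.727, -0.687, -0.0], [-0.687, -0.727, 0.0], [-0.0, 0.0, -1.0]]
force: [0.6, 0.3, -0.5]
opening: 0.026
clock 11.975 tcp box [-198.     0.7] tipz 124.4 head -50.0 F [-0.1 -0.6  0. ]
shift [ 2.5 -1.8 10.4] spin 0.699 q6 16.7
```

View pics/s10.png

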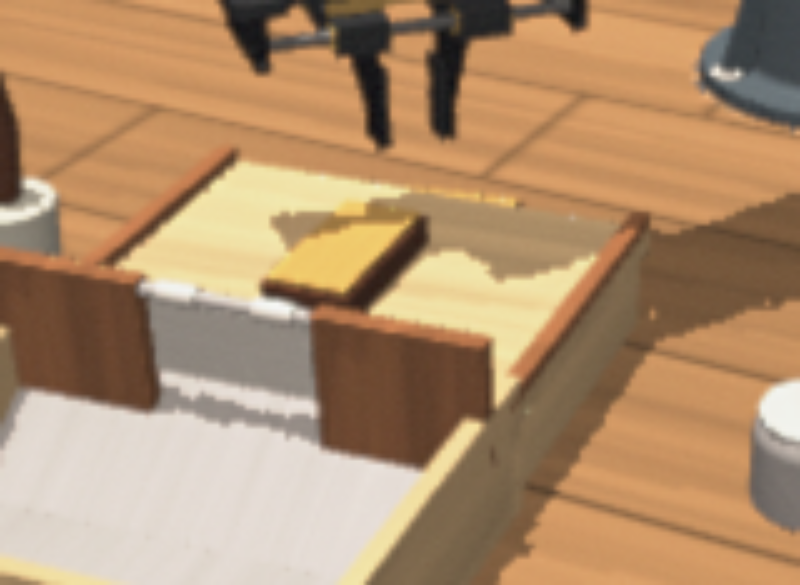

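View pics/t10.png

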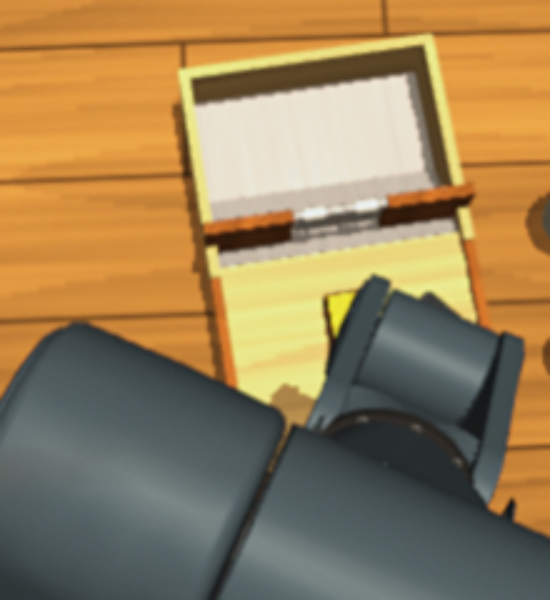

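The scene view shows the block's top clearly, with corners at about (265,283), (348,297), (425,220) and (345,203) in the crop.

```bash
python3 - <<'E'
from h import *
from cell import optics
s=optics.capture("scene")
P=onz(s,[(220+x/5,130+y/4.5) for x,y in [(265,283),(348,297),(425,220),(345,203)]],.094)
B=tobox(P)*1000
print(B.round(1), np.linalg.norm(P-np.roll(P,1,0),axis=1).round(4),B.mean(0)); e=B[0]-B[3]+B[1]-B[2]; print(np.degrees(np.arctan2(e[1],e[0])))
E
```

```text
[[ -67.2  -21.4]
 [ -68.1   23.7]
 [-158.8   25.5]
 [-162.8  -22.6]] [0.0956 0.045  0.0906 0.0483] [-114.21837171    1.29358381]
-0.17062515785118237
```

The block's middle is at y = 1 mm with yaw about 0°, so it is lined up with the mouth (±45 mm). I'll turn the jaws across the block's rear end and lower them behind it.

```bash
python3 -m handwheel '[[[0.2,2,-2,0,0.18],[0.2,2,-2,0,0.36],[0.2,2,-2,10,0.54],[0.2,2,-2,20,0.7],[0.2,2,-2,32,0.7],[0.2,2,-2,42,0.7],[0.2,2,-2,46,0.7],[0.2,2,-2,46,0.7]]]';python3 - <<'E'
from h import *
from cell import optics
s=optics.capture("scene");cv2.imwrite("pics/s11.png",cv2.resize(s["color"][130:260,220:380],None,fx=5,fy=4.5)[:,:,::-1])
plan((-84,0),-90,78)
E
```

```text
clock: 13.02
eef_pos: [0.4401, -0.0934, 0.072]
eef_rot: [[0.118, -0.993, -0.001], [-0.993, -0.118, 0.0], [-0.0, 0.001, -1.0]]
force: [-0.4, -0.2, 0.7]
opening: 0.0176
clock 13.075 tcp box [-194.3    1. ] tipz 78.3 head -89.9 F [-0.5 -0.4  0.5]
shift [   1.1 -110.3    0.3] spin 0.001 q6 56.9
```

View pics/s11.png

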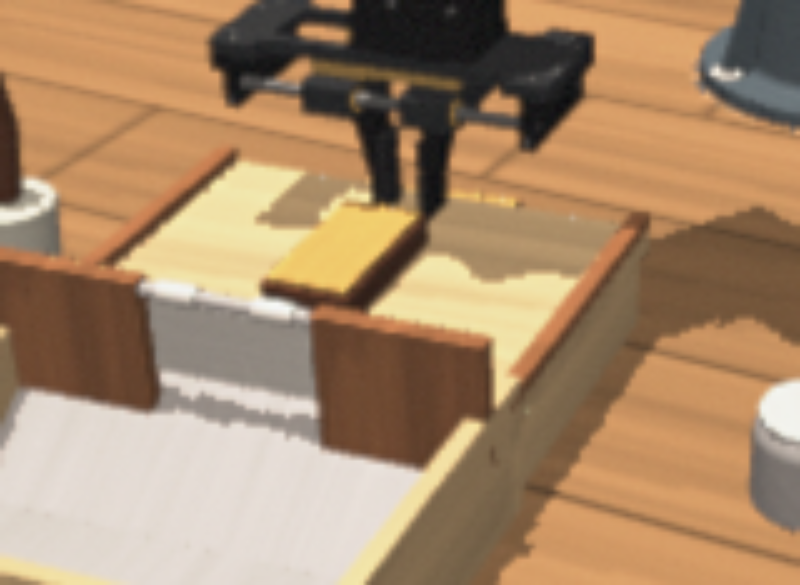

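Both fingers stand on the shelf just behind the block's rear end, at about (390,195) and (430,205). Now I'll push forward.

```bash
python3 -m handwheel '[[[0.2,0,-8,0,0],[0.2,0,-16,0,0],[0.2,1,-24,0,0],[0.2,1,-32,0,0],[0.2,1,-40,0,0],[0.2,1,-48,0,0],[0.2,1,-56,0,0],[0.2,1,-64,0,0]]]';python3 - <<'E'
from h import *
from cell import optics
s=optics.capture("scene");cv2.imwrite("pics/s12.png",cv2.resize(s["color"][130:260,220:380],None,fx=5,fy=4.5)[:,:,::-1])
plan((-84,0),-90,78)
E
```

```text
clock: 14.08
eef_pos: [0.5044, -0.0869, 0.0723]
eef_rot: [[0.118, -0.993, -0.0], [-0.993, -0.118, 0.0], [-0.0, 0.0, -1.0]]
force: [-1.0, 0.7, -0.1]
opening: 0.017
clock 14.125 tcp box [-128.2   -0.5] tipz 78.5 head -90.0 F [ 0.6 -0.7  0. ]
shift [ -0.4 -44.2   0.6] spin 0.001 q6 61.0
```

View pics/s12.png

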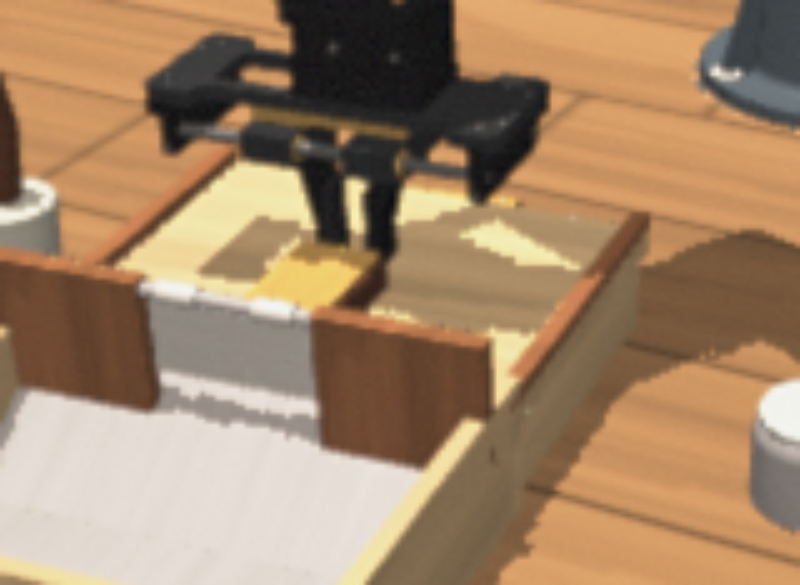

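The block is following straight, with its front at the flap. I'll continue.

```bash
python3 -m handwheel '[[[0.2,0,-6,0,0],[0.2,0,-12,0,0],[0.2,0,-18,0,0],[0.2,0,-24,0,0],[0.2,0,-30,0,0],[0.2,0,-36,0,0],[0.2,0,-42,0,0],[0.2,0,-48,0,0]]]';python3 - <<'E'
from h import *
from cell import optics
s=optics.capture("scene");cv2.imwrite("pics/s13.png",cv2.resize(s["color"][130:260,220:380],None,fx=5,fy=4.5)[:,:,::-1])
plan((-38,0),-90,78)
E
```

```text
clock: 15.12
eef_pos: [0.5518, -0.0813, 0.0724]
eef_rot: [[0.118, -0.993, -0.0], [-0.993, -0.118, 0.0], [-0.0, 0.0, -1.0]]
force: [-1.1, 0.5, 0.1]
opening: 0.0175
clock 15.175 tcp box [-80.8  -0.3] tipz 78.5 head -89.9 F [0.2 0.6 0.6]
shift [ -0.2 -42.8   0.6] spin 0.001 q6 63.4
```

View pics/s13.png

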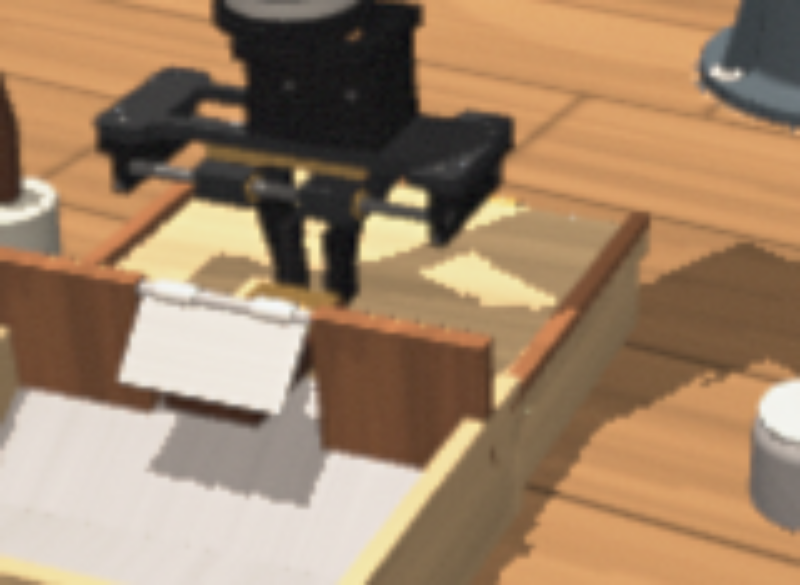

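The flap is swinging in, with its lower edge at about (120–280, 400), and the block's front is under it. I'll keep pushing to tip the block.

```bash
python3 -m handwheel '[[[0.2,0,-5,0,0],[0.2,0,-10,0,0],[0.2,0,-15,0,0],[0.2,0,-20,0,0],[0.2,0,-25,0,0],[0.2,0,-25,0,0]]]';python3 - <<'E'
from h import *
from cell import optics
s=optics.capture("scene");cv2.imwrite("pics/s14.png",cv2.resize(s["color"][130:260,220:380],None,fx=5,fy=4.5)[:,:,::-1])
plan((-38,0),-90,78)
E
```

```text
clock: 15.92
eef_pos: [0.5769, -0.0785, 0.0724]
eef_rot: [[0.118, -0.993, 0.001], [-0.993, -0.118, -0.0], [0.0, -0.001, -1.0]]
force: [-0.0, -0.5, 0.5]
opening: 0.0177
clock 15.975 tcp box [-57.2   0.1] tipz 78.3 head -89.9 F [ 0.2 -0.2  0.2]
shift [  0.1 -19.2   0.3] spin 0.001 q6 64.5
```

View pics/s14.png

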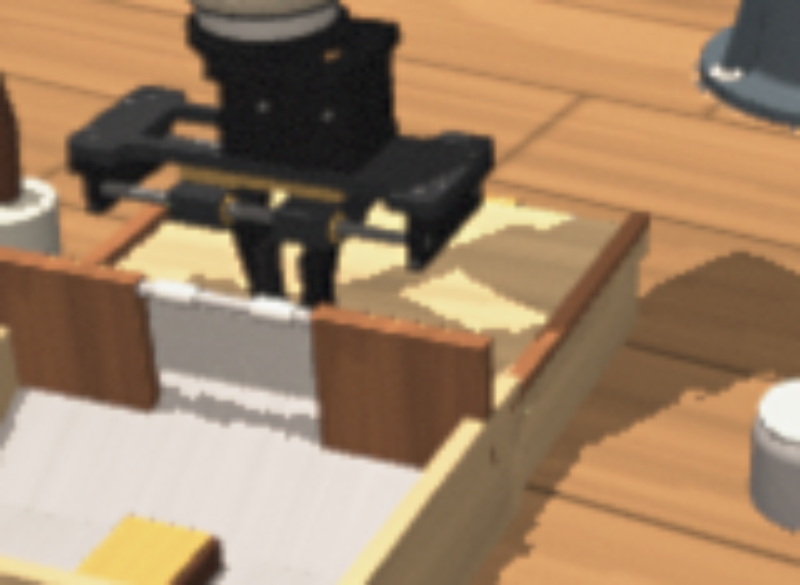

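The block has slid down onto the box floor at about (150,550) in the crop, and the flap hangs shut. I'll draw back and rise clear.

```bash
python3 -m handwheel '[[[0.2,0,20,0,0],[0.2,0,45,-5,0],[0.2,0,70,-25,0],[0.2,0,95,-60,0],[0.2,0,110,-100,0],[0.2,0,115,-140,0],[0.2,0,115,-140,0],[0.2,0,115,-140,0]]]';python3 - <<'E'
from h import *
from cell import optics
s=optics.capture("scene");cv2.imwrite("pics/s15.png",s["color"][:,:,::-1])
cv2.imwrite("pics/s15c.png",cv2.resize(s["color"][150:300,170:370],None,fx=4,fy=4)[:,:,::-1])
c=optics.capture("top");cv2.imwrite("pics/t15.png",c["color"][:,:,::-1])
plan((-38,0),-90,78)
E
```

```text
clock: 16.98
eef_pos: [0.4616, -0.0917, 0.212]
eef_rot: [[0.117, -0.993, -0.001], [-0.993, -0.117, 0.0], [-0.0, 0.001, -1.0]]
force: [-0.6, 0.1, -0.9]
opening: 0.0176
clock 17.075 tcp box [-173.1    0.5] tipz 217.1 head -89.9 F [ 0.  -0.5  0.4]
shift [   0.8 -135.5  138.8] spin 0.001 q6 58.4
```

View pics/s15.png

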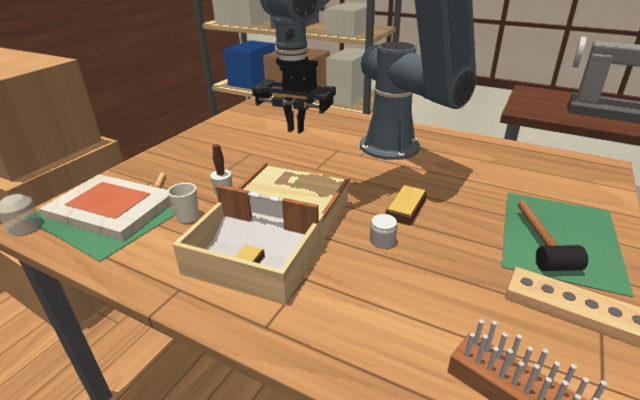

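View pics/s15c.png

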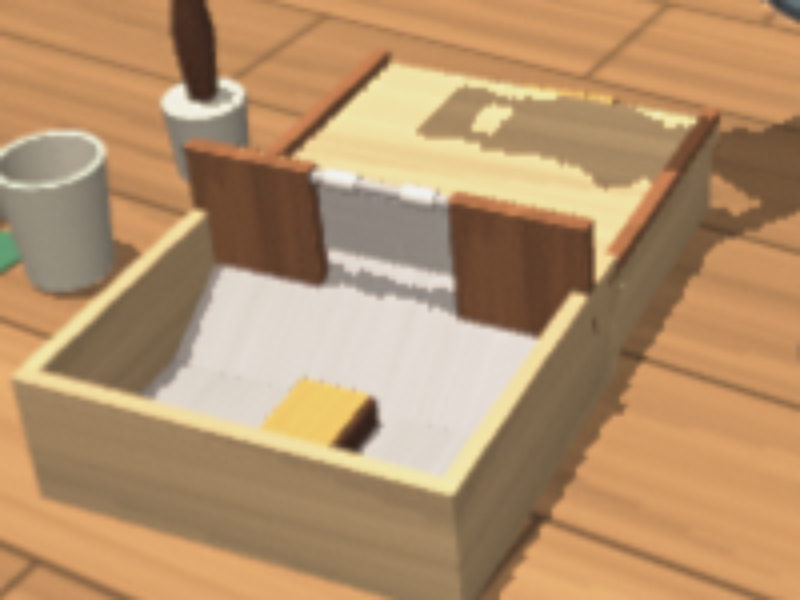

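View pics/t15.png

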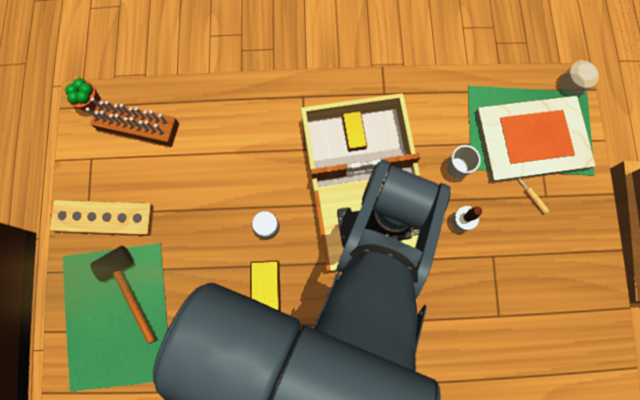

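Both views show the block lying in the box, at (355,130) in the top view. The flap hangs shut, and the maul (466,217), cup (465,162) and tin (265,224) are where they were. The gripper is clear of everything, so I'm handing in.

```bash
python3 - <<'E'
from cell import r
print(r.hand_in())
E
```

```text
the job is handed in; nothing more can be done
None
```

The middle-sized stamping block is in the drop box and the job is handed in, at about 17 s of the allowed 51 s. I pushed the block sideways and straight with the spread fingertips. Then I pushed it from behind through the flap and over the shelf edge, drew the fingers back and raised them clear.

**Last checks, just before handing in:**
- **Block and flap:** Both cameras show the block lying in the box. In the scene view the flap hangs shut, as it did at the start.
- **Bystanders:** The maul, cup and tin stand at the same pixels as at the start.
- **Gripper:** It was clear of everything, with no contact force.

**What failed or disagreed:**
- **First push:** My first sideways push passed over the block without moving it. The fingertips really stand about 6 mm above the reported TCP height, not 25 mm below it.
- **Shelf touch:** To find that offset I touched the fingertips to the bare shelf, pressing with up to 28.5 N. After correcting for it, every push went as planned.

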